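Headspace probe through the swing guide

ROBOT

A 6-joint arm with a two-finger parallel gripper is mounted at the origin on the work surface. World frame = base frame: x ahead of the robot, y to its left, z up, the work surface at z = 0. Lengths are in m, angles in degrees, forces in N, time in s.
With the tool pointing down it reaches from about 0.35 to 0.875 m from the base axis. Payload 4.2 kg.
Tool frame: the origin (TCP) lies between the finger pads; the fingertips stand 19 mm ahead of it and the grasp point (between the pads) is the TCP; z points along the fingers, y is the line along which they close (so a half turn about z gives the same grasp; the last joint's range is limited). The gripper opens to 87 mm and grips with 3 to 60 N. Pads are 19 mm wide; open, the fingers measure 117 mm over their backs; the gripper's body (75 mm by 190 mm) begins 51 mm behind the grasp point.
Start: joints at [78.816, 22.042, 0.453, 0, -68.411, -14.817], TCP at [0.274, 0.562, 0.242] pointing down, gripper open.
Joint ranges: [-179.83, 179.83], [-69.29, 118.12], [-61.27, 80.66], [-181.25, 117.63], [-171.15, -9.14], [-177.46, 177.46]. Speed limits (degrees/s): [159.86, 159.86, 180, 180, 180, 180].

INTERFACE

Orientations are given as a 3x3 rotation matrix whose columns are the frame's x, y, z axes.
In Python, from station import r gives the robot as it stands.
- The arm moves only by the tool drive_tool, never from a script. Its argument "steps" is one flat list of numbers, 7 for each row, row after row: the turn, a rotation vector about the tool's x, y, z in rad, then the shift along the tool's x, y, z in m, then the opening, from 0 (shut) to 1 (fully open). A call has 1 to 10 rows; each row shifts and turns the commanded pose from where the row before left it, along the tool's axes as they then stand; what a row does not reach is not made up. A row lasts 1/12 s, in which the tool goes at most 41.7 mm and 7.16 degrees, less where a joint would pass 70% of its speed; a pose out of reach is approached as far as the arm can. A call is refused whole if a number of a shift passes 0.0417 or a number of a turn 0.125, either way. A call with a gripper value outside its range is refused whole. The fingers move at their own pace and stop on an object; the grip force is fixed at half the most. Time passes only in rows, so rows that do not move let the fingers close. It gives the time, the measured TCP pose, the force, the opening and the grip force at its end, in the units of the state.
- r.sense(): the state, without advancing time (a new reading comes with each control period).
- r.capture(name): name is "scene" or "side" or "wrist"; returns the picture (420x560x3 uint8, blue, green, red); there is no depth.
- r.camera_params(name): a dict with "camera_matrix" (3x3 intrinsics, pixels), "extrinsics" (4x4, takes a point from world to camera coordinates). Camera axes: x right, y down, z forward; pixel columns grow to the right and rows downward; lengths in m; the calibration is good to about 2 mm. The wrist camera is an equidistant fisheye: a pixel r from the principal point sees the ray r / f radians off the axis. A picture is of the moment at which its call begins: read the wrist's pose just before it. camera_params takes no time and is no camera call; for the wrist camera it gives the pose at the moment of the call.
- r.finish_job(): hands the job in; it is judged then, once.
The state is a dict: "time_s": time; "joints": joint angles; "joint_velocities": joint speeds; "effort": joint torques, N m; "tcp_pos": TCP position; "ee_rot": TCP orientation; "wrist_force": force on the tool from outside, world axes, zero at the start; "moment": the same for the moment, N m; "gripper_width": opening from 0.0 (shut) to 1.0 (fully open); "gripper_force": force on a finger pad.
Only numpy, scipy, OpenCV 4.12 (cv2) and the standard library are available. Lean on these libraries where they do the work, as an engineer would, in place of code of your own. Each camera call takes 0.05 s, during which the arm holds its last target. There are 200 camera calls.

TASK

First swing the sampling stand's guide arm by its knob over the sample cup until it seats at its end stop. Then take the probe (the one with the long straight handle) out of the rack and lower it upright through the arm's guide hole until the tip is about 20 mm below the rim of the cup, without the probe ever touching the hole, the cup or the dates, and leave everything else where it is. Finish while holding the probe there, still and centred in the hole: do not let go.

Things in the scene. Friction and masses are not known exactly. Their poses are not given: they have to be found in the camera images.
- station: Sampling stand, fixed: white base 120 x 215 x 8 mm, white cup (outer diameter 70 mm, wall 3 mm, rim 63 mm above the table) with dates in it (tops 28 mm above the table). Origin on the table under the cup's centre, where the guide hole is when the arm is seated. z up, yaw varies. The post with the arm's pivot stands 100 mm from the origin along +y; its hub, diameter 36 mm, ends 96 mm up.
- station_pivot (a point): Point on the vertical pivot axis of the guide arm, 93 mm above the table; its axes are the stand's. With joint value q the arm points from here along (-cos q, -sin q) in the stand's x, y axes.
- cup_rim (a point): Centre of the mouth of the sample cup, 63 mm above the table, inner diameter 64 mm.
- guide (a joint): Swing of the guide arm about its vertical pivot, rad, growing counterclockwise from above. 0 = arm along the stand's -x, away from the cup; 1.571 = end stop, hole over the cup; seated is above 1.535. Starts at 0.1 to 0.6. Stiff (0.12 N m, 1 N at the knob), it stays where it is left, at the end stop too.
- guide_bore (a point): Centre of the upper mouth of the guide hole in the aluminium guide arm, on the arm 100 mm from the pivot. Plain vertical hole, 20 mm diameter, 10 mm deep, upper face 93 mm and lower face 83 mm above the table, in a ring of 38 mm outer diameter.
- guide_knob (a point): Centre of the top of the upright round black knob at the free end of the arm, 140 mm from the pivot: 14 mm diameter, standing 38 mm above the arm's upper face (from 93 to 131 mm above the table). Can be pinched from above at any yaw. The arm ends 7 mm beyond the knob's axis.
- rack: Probe rack, fixed: base 80 x 150 x 6 mm, two side plates, top plate 50 x 150 x 10 mm with its upper face 110 mm above the table and two through holes of 16 mm diameter, 35 mm either side of the centre along its y. Origin on the table under its centre. The probe is in the hole at +y, the stirrer in the one at -y. Position and yaw vary.
- probe: The probe, upright in the rack, about 90 g: steel stem 8 mm diameter, 100 mm long; then a black flange 30 mm diameter, 100 to 106 mm from the tip, resting on the rack's top plate; then a round grey handle 22 mm diameter, 106 to 158 mm from the tip, and a thin 4 mm cap. Origin at the stem's tip, z along the stem to the handle. In the rack the tip is 10 mm above the table.
- probe_tip (a point): The probe's tip (the same point as its origin).
- probe_mid (a point): Point on the axis of the probe's stem, 45 mm from the tip.
- stirrer: Bystander in the rack's other hole: short steel rod with a flange of 26 mm diameter and a wooden ball of 20 mm diameter on top, the ball's top 133 mm above the table. Origin at its lower end. Not to be moved.
- jar: Bystander: loose lidded jar, 50 mm diameter, 75 mm high. Origin under its centre.
- dish: Bystander: loose shallow white dish, 84 mm diameter, 15 mm high. Origin under its centre.
- sanitiser: Bystander: loose bottle, 60 mm diameter, 150 mm high. Origin under its centre.
- spatula: Bystander: loose spatula lying flat, 160 mm long. Origin under it.
There are look-alikes about, which are no part of the job. What is meant by the probe is not green or purple, and is the smaller of those in its own colour.

How it is judged (in metres and radians):
On the way, in this order (a step that is already met when the one before it is completed fails the run):
1. the guide arm is swung over the cup and seated (joint above 1.535 rad) (value of joint guide above 1.535 rad), for 0.3 s.
2. the probe is lifted out of the rack in the fingers (tip more than 105 mm above the table) (height (world z) of probe_tip above 0.105 m and contact force between probe and the fingers above 1 N), for 0.2 s.
At the end, for the whole second after the job is handed in: The guide arm is still seated (above 1.535 rad); the probe, held in the fingers and touching nothing else, stands still (under 10 mm/s) and upright within 0.07 rad through the guide hole, its stem within 3 mm of the hole's centre and its tip 12 to 28 mm below the cup's rim (value of joint guide above 1.535 rad and z of probe_tip in the frame of cup_rim between -0.028 and -0.012 m and horizontal distance between probe_mid and guide_bore below 0.003 m and angle between probe's own z axis and vertical below 0.07 rad and linear speed of probe below 0.01 m/s and contact force between probe and the fingers above 1 N and contact force between probe and station below 0.1 N and contact force between probe and rack below 0.1 N); the arm keeps its last pose, push and grip.
It fails at once if the probe touches the guide arm, the cup or the dates (over 0.3 N) (contact force between probe and station above 0.3 N).
It fails at once if the stirrer, jar, dish, bottle or spatula is moved by more than 30 mm (distance of any of stirrer, jar, dish, sanitiser, spatula from where it was at the start of the episode above 0.03 m).
It also fails if it takes over 67 s, if anything falls off the work surface, if the arm or the gripper's body presses on something with over 40 N, if the wrist force passes 120 N, or if a joint passes its speed limit or range.

## Working session

There is one attempt and no reset: what is moved stays moved. The work goes in short steps, Python scripts to look and compute and a tool call to move; the robot and the scene stay as the last step left them, time stands still between calls to the robot, and variables do not carry over. Pictures are saved under pics/ and viewed, at most 10 in all, crops included, and the job is handed in when it is done.

Besides the shell and the picture viewer there is one more tool, called after "Emit:" as a command line: name --argument value ..., lists and objects as JSON in quotes. drive_tool: Moves the arm, as the interface text tells. Its arguments: {"type":"object","properties":{"steps":{"type":"array"}},"required":["steps"]}

```bash
mkdir -p pics; ls
python3 - <<'E'
from station import r
import cv2,numpy as np
for n in("scene","side","wrist"):
    p=r.camera_params(n); print(n,np.round(p["camera_matrix"],1).tolist(),np.round(p["extrinsics"],3).tolist())
    cv2.imwrite(f"pics/{n}0.png",r.capture(n))
s=r.sense();print(s["time_s"],s["tcp_pos"],np.round(s["ee_rot"],3).tolist(),s["gripper_width"])
E
```

```text
pics
scene [[431.5, 0.0, 277.2], [0.0, 431.5, 213.7], [0.0, 0.0, 1.0]] [[-0.685, 0.729, 0.003, 0.359], [0.557, 0.526, -0.643, -0.277], [-0.47, -0.438, -0.766, 1.204], [0.0, 0.0, 0.0, 1.0]]
side [[409.9, 0.0, 282.0], [0.0, 409.9, 209.4], [0.0, 0.0, 1.0]] [[0.857, -0.515, -0.001, -0.477], [-0.337, -0.56, -0.757, 0.291], [0.39, 0.649, -0.653, 0.535], [0.0, 0.0, 0.0, 1.0]]
wrist [[325.2, 0.0, 277.2], [0.0, 325.2, 217.9], [0.0, 0.0, 1.0]] [[-0.438, -0.899, 0.003, 0.623], [-0.868, 0.424, 0.26, -0.032], [-0.235, 0.111, -0.966, 0.392], [0.0, 0.0, 0.0, 1.0]]
0.15 [0.27378953 0.56136763 0.24070472] [[0.899, -0.439, -0.001], [-0.439, -0.899, -0.002], [0.0, 0.002, -1.0]] 0.9987615380368728
```

View pics/scene0.png

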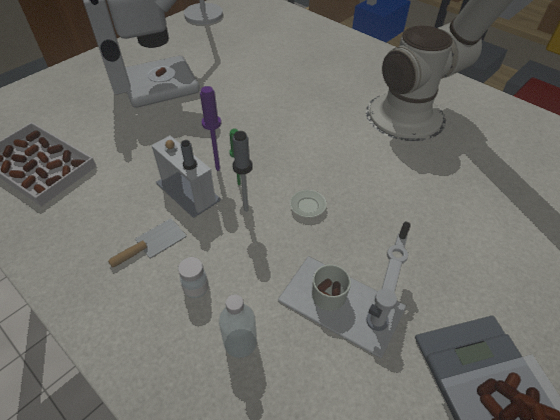

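View pics/side0.png

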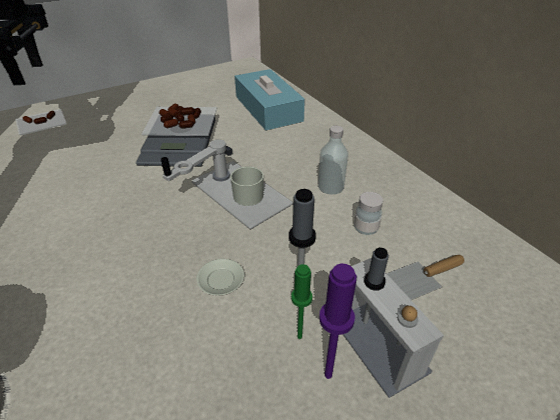

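The scene and side views show the following candidates for the probe:
- Small grey handle in the rack: scene (188,155), side (378,268).
- Larger grey one standing free: scene (241,150), side (303,215).
- Green: scene (234,140), side (302,285).
- Purple: scene (209,105), side (340,300).

I choose the small grey one in the rack. The cup is at scene (331,285) and side (248,183). The knob is at scene (404,230) and side (167,165). Next is one close composite crop.

```bash
cat > h.py <<'E'
import numpy as np,cv2
from station import r
def P(n):
    p=r.camera_params(n); return np.array(p["camera_matrix"]),np.array(p["extrinsics"])
def ray(n,px):
    K,E=P(n); d=np.linalg.solve(K,[px[0],px[1],1.]); R=E[:3,:3]
    return -R.T@E[:3,3], R.T@d/np.linalg.norm(d)
def plane(n,px,z):
    o,d=ray(n,px); return o+d*(z-o[2])/d[2]
def tri(a,b):
    o1,d1=ray("scene",a);o2,d2=ray("side",b)
    s=np.linalg.lstsq(np.c_[d1,-d2],o2-o1,rcond=None)[0]
    p,q=o1+s[0]*d1,o2+s[1]*d2
    return (p+q)/2,np.linalg.norm(p-q)
def proj(n,X):
    K,E=P(n); c=K@(E[:3,:3]@np.array(X)+E[:3,3]); return c[:2]/c[2]
E
python3 - <<'E'
import cv2,numpy as np
a=cv2.imread("pics/scene0.png");b=cv2.imread("pics/side0.png")
def c(i,x,y,w,h):return cv2.resize(i[y:y+h,x:x+w],(400,300),interpolation=cv2.INTER_CUBIC)
# scales: 2.5 , 2.5 / 4,4
o=np.vstack([np.hstack([c(a,280,215,160,120),c(b,150,125,160,120)]),np.hstack([c(a,145,125,120,90),c(b,335,240,120,90)])])
cv2.imwrite("pics/comp.png",o)
E
```

```text
(no output)
```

View pics/comp.png

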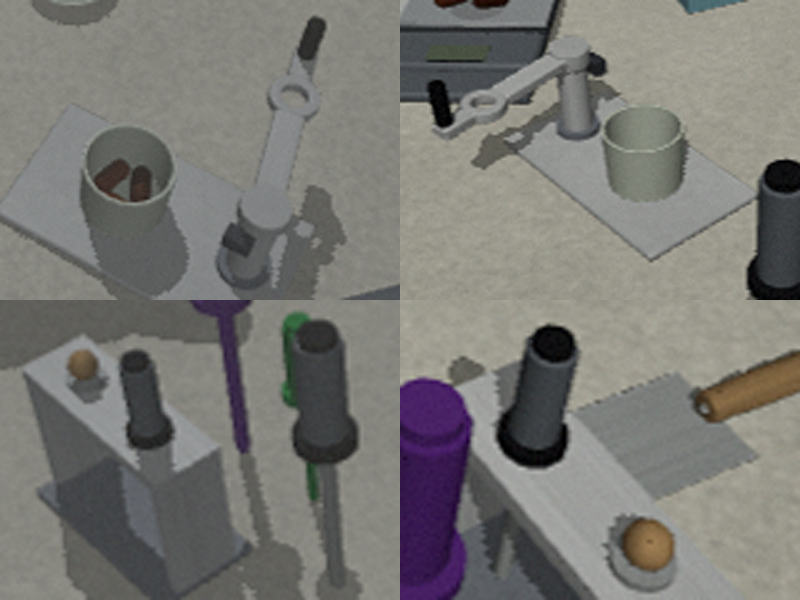

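The crop confirms the choice. The small grey handle in the rack stands beside the wooden ball, with its cap at crop (135,358) in the scene view and (553,343) in the side view. The arm, hole, knob and cup are clear. Next I triangulate and check the results against the known heights.

Run:
```python
from h import *
pts=dict(cap=((185.5,142.4),(380.9,252.9)),cup=((331.2,282.2),(247.6,176.2)),knob=((406.8,223.8),(165.2,159.4)),hub=((386.4,298.2),(218.4,145)),
bore=((397.6,253.4),(183.2,166.6)),ball=((169.9,144.2),(409.1,313.5)),purple=((208,92),(343,272)),big=((241,135.5),(302.8,195)),green=((234,130),(303,268)))
z=dict(cap=.172,cup=.063,knob=.131,hub=.096,bore=.093,ball=.123)
for k,(a,b) in pts.items():
    t,e=tri(a,b); print(k,np.round(t,4),round(e,4),*( [np.round(plane("scene",a,z[k])[:2],4),np.round(plane("side",b,z[k])[:2],4)] if k in z else []))
for n,px in dict(jar=(193,268),bottle=(235,305),dish=(309,205)).items(): print(n,np.round(plane("scene",px,.075 if n=='jar' else .15 if n=='bottle' else .015),3))
```

```text
cap [ 0.6044 -0.1768  0.1703] 0.002 [ 0.6062 -0.1759] [ 0.6022 -0.1774]
cup [0.5968 0.2051 0.0595] 0.0029 [0.6    0.2054] [0.5938 0.202 ]
knob [0.4449 0.2491 0.1293] 0.0001 [0.4464 0.2495] [0.4443 0.2465]
hub [0.5756 0.3017 0.0915] 0.0001 [0.5783 0.3025] [0.573  0.2949]
bore [0.4816 0.2646 0.0896] 0.0024 [0.4853 0.2649] [0.4796 0.2611]
ball [ 0.601  -0.2464  0.1219] 0.0021 [ 0.6022 -0.2462] [ 0.5993 -0.2463]
purple [ 0.5077 -0.2112  0.2244] 0.0006
big [ 0.5496 -0.0688  0.217 ] 0.0024
green [ 0.505  -0.1411  0.1635] 0.0028
jar [0.756 0.007 0.075]
bottle [0.779 0.15  0.15 ]
dish [0.452 0.03  0.015]
```

All points fit the given sizes:

| Check | Measured | Given |
|---|---|---|
| Hub to cup | 99 mm | 100 mm |
| Hub to knob | 140 mm | 140 mm |
| Probe to ball | 70 mm | 70 mm |

I move above the knob now.

Emit:
drive_tool --steps '[0,0,0,0.0324,0.0228,0.004,1,0,0,0,0.0324,0.0228,0.004,1,0,0,0,0.0324,0.0228,0.004,1,0,0,0,0.0324,0.0228,0.004,1,0,0,0,0.0324,0.0228,0.004,1,0,0,0,0.0324,0.0228,0.004,1,0,0,0,0.0324,0.0228,0.004,1,0,0,0,0.0324,0.0228,0.004,1,0,0,0,0.0324,0.0228,0.004,1,0,0,0,0,0,0,1]'

```text
time_s: 0.98
tcp_pos: [0.447, 0.244, 0.2044]
ee_rot: [[0.896, -0.444, -0.003], [-0.444, -0.896, -0.003], [-0.001, 0.004, -1.0]]
wrist_force: [-1.0, 0.9, -1.5]
gripper_width: 1.0
gripper_force: 0.0
```

Emit:
drive_tool --steps '[0,0,0,-0.0027,-0.003,0.02,0.7,0,0,0,0,0,0.02,0.6,0,0,0,0,0,0.02,0.5,0,0,0,0,0,0.015,0.5,0,0,0,0,0,0.009,0.5,0,0,0,0,0,0,0,0,0,0,0,0,0,0,0,0,0,0,0,0,0,0,0,0,0,0,0,0,0,0,0,0,0,0,0]'

```text
time_s: 1.82
tcp_pos: [0.4454, 0.2538, 0.1225]
ee_rot: [[0.899, -0.438, 0.001], [-0.438, -0.899, 0.001], [0.001, -0.002, -1.0]]
wrist_force: [-0.5, 0.0, 0.7]
gripper_width: 0.331
gripper_force: 0.0
```

Emit:
drive_tool --steps '[0,0,0,0,0,0,0,0,0,0,0,0,0,0,0,0,0,0,0,0,0]'

```text
time_s: 2.07
tcp_pos: [0.4437, 0.2521, 0.1215]
ee_rot: [[0.899, -0.439, -0.003], [-0.439, -0.899, -0.003], [-0.002, 0.004, -1.0]]
wrist_force: [-4.3, -1.5, 4.2]
gripper_width: 0.153
gripper_force: 30.0
```

Emit:
drive_tool --steps '[0,0,0,0.0157,0.0131,0,0,0,0,0,0.0175,0.0107,0,0,0,0,0,0.0189,0.008,0,0,0,0,0,0.0198,0.0052,0,0,0,0,0,0.0204,0.0022,0,0,0,0,0,0.0205,-0.0008,0,0,0,0,0,0.0202,-0.0038,0,0,0,0,0,0.0194,-0.0067,0,0,0,0,0,0,0,0,0,0,0,0,0,0,0,0]'

```text
time_s: 2.9
tcp_pos: [0.5703, 0.1585, 0.1215]
ee_rot: [[0.899, -0.439, -0.002], [-0.439, -0.899, -0.005], [0.0, 0.005, -1.0]]
wrist_force: [0.1, -8.5, 2.9]
gripper_width: 0.15
gripper_force: 30.0
```

Emit:
drive_tool --steps '[0,0,0,0.0091,-0.0047,0,0,0,0,0,0.0091,-0.0047,0,0,0,0,0,0.0083,-0.006,0,0,0,0,0,0.0083,-0.006,0,0,0,0,0,0,0,0,0,0,0,0,0,0,0,0]'

```text
time_s: 3.4
tcp_pos: [0.6107, 0.1599, 0.1215]
ee_rot: [[0.898, -0.439, -0.003], [-0.439, -0.898, -0.008], [0.001, 0.009, -1.0]]
wrist_force: [4.0, -16.6, 1.8]
gripper_width: 0.142
gripper_force: 30.4
```

Emit:
drive_tool --steps '[0,0,0,0.004,0.001,0,0,0,0,0,0.003,0,0,0,0,0,0,0,0,0,0,0,0,0,0,0,0,0]'

```text
time_s: 3.73
tcp_pos: [0.6122, 0.1591, 0.1211]
ee_rot: [[0.898, -0.439, -0.01], [-0.439, -0.898, -0.005], [-0.007, 0.009, -1.0]]
wrist_force: [-10.7, -4.2, 5.9]
gripper_width: 0.131
gripper_force: 27.0
```

Run:
```python
from h import *
import cv2
a=r.capture("scene");b=r.capture("side")
cv2.imwrite("pics/scene1.png",a);cv2.imwrite("pics/side1.png",b)
def c(i,x,y,w,h):return cv2.resize(i[y:y+h,x:x+w],(400,300),interpolation=cv2.INTER_CUBIC)
cv2.imwrite("pics/comp1.png",np.hstack([c(a,280,215,160,120),c(b,150,95,160,120)]))
s=r.sense();print(s["tcp_pos"],s["wrist_force"])
```

```text
[0.61219292 0.15913124 0.12106758] [-10.05997717  -4.4324729    6.33728678]
```

View pics/comp1.png

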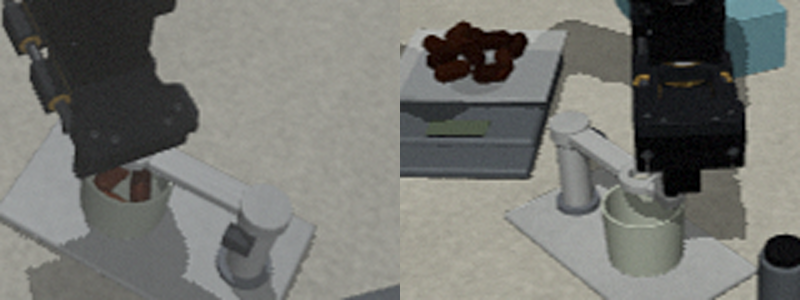

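The arm points over the cup and the hole is above its mouth (side crop about (645,180)). A −10 N reaction against 1 N of friction means it is at the stop. I release and rise.

Emit:
drive_tool --steps '[0,0,0,-0.003,0,0,0,0,0,0,0,0,0,0.5,0,0,0,0,0,0,0.5,0,0,0,0,0,0,0.5,0,0,0,0,0,-0.02,0.5,0,0,0,0,0,-0.03,0.5,0,0,0,0,0,-0.04,0.5,0,0,0,0,0,-0.04,0.5,0,0,0,0,0,-0.04,0.5,0,0,0,0,0,0,0.5]'

```text
time_s: 4.67
tcp_pos: [0.618, 0.1643, 0.3026]
ee_rot: [[0.899, -0.437, 0.02], [-0.437, -0.899, 0.007], [0.015, -0.015, -1.0]]
wrist_force: [0.9, 0.4, 3.0]
gripper_width: 0.492
gripper_force: 0.0
```

Emit:
drive_tool --steps '[0,0,0,0.0153,0.0347,0,0.5,0,0,0,0.0153,0.0347,0,0.5,0,0,0,0.0153,0.0347,0,0.5,0,0,0,0.0153,0.0347,0,0.5,0,0,0,0.0153,0.0347,0,0.5,0,0,0,0.0153,0.0347,0,0.5,0,0,0,0.0153,0.0347,0,0.5,0,0,0,0.0153,0.0347,0,0.5,0,0,0,0.0153,0.0347,0,0.5,0,0,-0.12,0,0,0,0.5]'

```text
time_s: 5.5
tcp_pos: [0.6005, -0.1836, 0.2913]
ee_rot: [[0.943, -0.332, 0.002], [-0.332, -0.943, -0.001], [0.002, 0.001, -1.0]]
wrist_force: [0.6, 1.2, 1.1]
gripper_width: 0.495
gripper_force: 0.0
```

Emit:
drive_tool --steps '[0,0,0,0,0,0,0.5,0,0,0,0,0,0,0.5,0,0,0,0,0,0,0.5]'

```text
time_s: 5.75
tcp_pos: [0.6009, -0.1773, 0.2916]
ee_rot: [[0.944, -0.329, 0.001], [-0.329, -0.944, 0.0], [0.001, -0.0, -1.0]]
wrist_force: [1.0, 0.2, 0.2]
gripper_width: 0.505
gripper_force: 0.0
```

Run:
```python
from h import *
import cv2
s=r.sense();print(s["tcp_pos"],np.round(s["ee_rot"],4).tolist())
a=r.capture("scene");b=r.capture("side");w=r.capture("wrist")
cv2.imwrite("pics/scene2.png",a);cv2.imwrite("pics/side2.png",b);cv2.imwrite("pics/wrist2.png",w)
def c(i,x,y,w,h):return cv2.resize(i[y:y+h,x:x+w],(400,300),interpolation=cv2.INTER_CUBIC)
cv2.imwrite("pics/comp2.png",np.vstack([np.hstack([c(a,300,235,120,90),c(b,190,115,120,90)]),np.hstack([c(w,0,0,560,420),c(a,120,80,160,120)])]))
```

```text
[ 0.60090153 -0.17730248  0.29155717] [[0.9445, -0.3286, 0.0009], [-0.3286, -0.9445, 0.0002], [0.0008, -0.0005, -1.0]]
```

View pics/comp2.png

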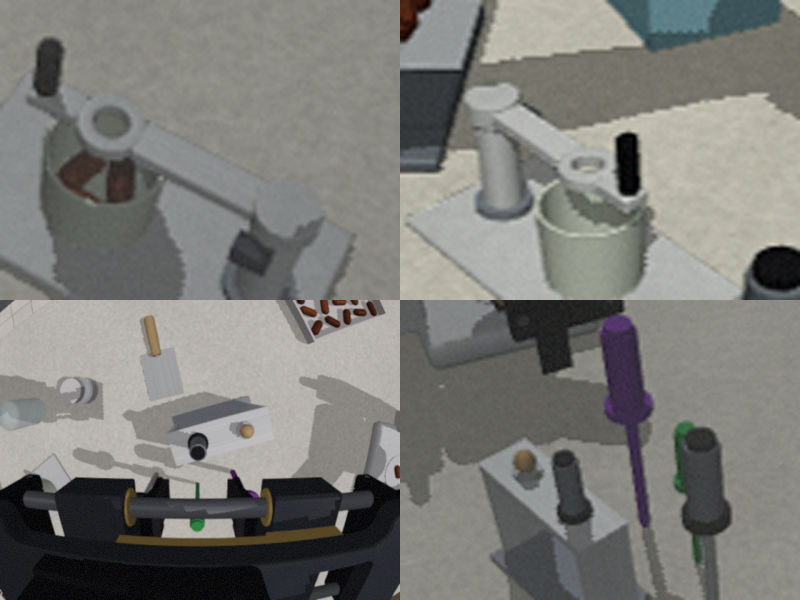

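The crop shows the ring over the cup (hole at scene (333,272), side (246,165)) and the small grey probe in the rack almost under the fingers, with the purple and big grey ones clear of it. I compute the bore, then descend onto the handle.

Run:
```python
from h import *
for k,a,b,z in(("bore",(333.3,271.6),(245.8,165.1),.093),("knob",(315,248.5),(258.4,155.8),.131),("hub",(386.7,296.5),(217.9,143.8),.096)):
    t,e=tri(a,b);print(k,np.round(t,4),round(e,4),np.round(plane("scene",a,z),4),np.round(plane("side",b,z),4))
```

```text
bore [0.5936 0.2034 0.0898] 0.0028 [0.5967 0.2037 0.093 ] [0.5907 0.2004 0.093 ]
knob [0.6027 0.1641 0.1316] 0.0017 [0.6031 0.1634 0.131 ] [0.6027 0.1657 0.131 ]
hub [0.5746 0.301  0.0952] 0.0004 [0.5753 0.301  0.096 ] [0.5741 0.3    0.096 ]
```

Emit:
drive_tool --steps '[0,0,0,0.0033,-0.001,0.03,0.5,0,0,0,0,0,0.03,0.5,0,0,0,0,0,0.03,0.5,0,0,0,0,0,0.03,0.5,0,0,0,0,0,0.012,0.5,0,0,0,0,0,0.009,0.5,0,0,0,0,0,0,0.5,0,0,0,0,0,0,0.5]'

```text
time_s: 6.57
tcp_pos: [0.6045, -0.178, 0.1512]
ee_rot: [[0.945, -0.327, 0.001], [-0.327, -0.945, -0.0], [0.001, 0.0, -1.0]]
wrist_force: [1.0, -0.1, -0.2]
gripper_width: 0.503
gripper_force: 0.0
```

Emit:
drive_tool --steps '[0,0,0,0,0,0,0.2,0,0,0,0,0,0,0.2,0,0,0,0,0,0,0.1,0,0,0,0,0,0,0.1,0,0,0,0,0,0,0,0,0,0,0,0,0,0,0,0,0,0,0,0,0,0,0,0,0,0,0,0]'

```text
time_s: 7.23
tcp_pos: [0.6042, -0.1784, 0.1513]
ee_rot: [[0.945, -0.327, 0.001], [-0.327, -0.945, -0.0], [0.001, -0.0, -1.0]]
wrist_force: [-0.8, 1.9, 3.9]
gripper_width: 0.244
gripper_force: 30.0
```

Run:
```python
from h import *
import cv2
s=r.sense();print(s["tcp_pos"],s["wrist_force"])
a=r.capture("scene");b=r.capture("side")
def c(i,x,y,w,h):return cv2.resize(i[y:y+h,x:x+w],(400,300),interpolation=cv2.INTER_CUBIC)
cv2.imwrite("pics/comp3.png",np.hstack([c(a,120,90,120,90),c(b,325,200,120,90)]))
```

```text
[ 0.60422342 -0.17841794  0.15131554] [-0.83108703  1.85884954  3.85570515]
```

View pics/comp3.png

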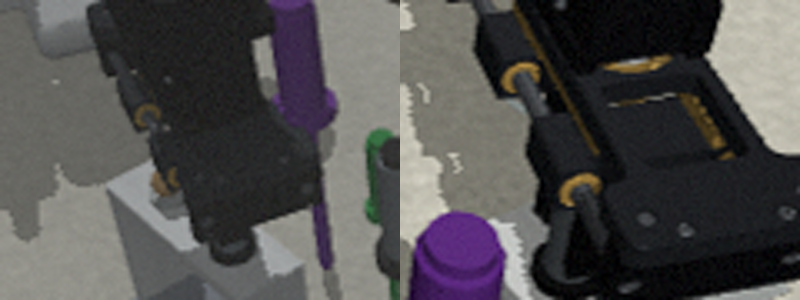

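The fingers are on the handle (opening 21 mm against a 22 mm handle), and the flange still rests on the plate. I lift straight up.

Emit:
drive_tool --steps '[0,0,0,0,0,-0.006,0,0,0,0,0,0,-0.015,0,0,0,0,0,0,-0.02,0,0,0,0,0,0,-0.02,0,0,0,0,0,0,-0.025,0,0,0,0,0,0,-0.025,0,0,0,0,0,0,-0.025,0,0,0,0,0,0,-0.02,0,0,0,0,0,0,0,0,0,0,0,0,0,0,0]'

```text
time_s: 8.17
tcp_pos: [0.6038, -0.1783, 0.307]
ee_rot: [[0.945, -0.328, 0.001], [-0.328, -0.945, 0.001], [0.001, -0.001, -1.0]]
wrist_force: [0.5, 1.1, -1.9]
gripper_width: 0.244
gripper_force: 30.0
```

Emit:
drive_tool --steps '[0,0,0,-0.0051,-0.03,0,0,0,0,0,-0.0051,-0.03,0,0,0,0,0,-0.0051,-0.03,0,0,0,0,0,-0.0051,-0.03,0,0,0,0,0,-0.0142,-0.0297,0,0,0,0,0,-0.0142,-0.0297,0,0,0,0,0,-0.0142,-0.0297,0,0,0,0,0,-0.0142,-0.0297,0,0,0,0,0,-0.0142,-0.0297,0,0,0,0,0,-0.0142,-0.0297,0,0]'

```text
time_s: 9.0
tcp_pos: [0.6004, 0.1392, 0.304]
ee_rot: [[0.945, -0.328, -0.005], [-0.328, -0.945, -0.001], [-0.004, 0.003, -1.0]]
wrist_force: [1.3, 0.4, -0.5]
gripper_width: 0.241
gripper_force: 30.0
```

Emit:
drive_tool --steps '[0,0,0,-0.0142,-0.0297,0,0,0,0,0,-0.0092,-0.019,0,0,0,0,0,-0.0047,-0.0107,0,0,0,0,0,0,0,0,0,0,0,0,0,0,0,0,0,0,0,0,0,0,0,0,0,0,0,0,0,0]'

```text
time_s: 9.58
tcp_pos: [0.5948, 0.2019, 0.3062]
ee_rot: [[0.944, -0.329, -0.001], [-0.329, -0.944, -0.001], [-0.001, 0.001, -1.0]]
wrist_force: [-0.1, 0.5, -0.7]
gripper_width: 0.243
gripper_force: 30.0
```

Run:
```python
from h import *
import cv2
s=r.sense();print(s["tcp_pos"],np.round(s["ee_rot"],4).tolist())
a=r.capture("scene");b=r.capture("side")
cv2.imwrite("pics/scene4.png",a);cv2.imwrite("pics/side4.png",b)
def c(i,x,y,w,h):return cv2.resize(i[y:y+h,x:x+w],(400,500),interpolation=cv2.INTER_CUBIC)
cv2.imwrite("pics/comp4.png",np.hstack([c(a,280,185,96,120),c(b,200,75,96,120)]))
```

```text
[0.59477052 0.20186035 0.30623865] [[0.9442, -0.3293, -0.0007], [-0.3293, -0.9442, -0.0005], [-0.0005, 0.0007, -1.0]]
```

View pics/comp4.png

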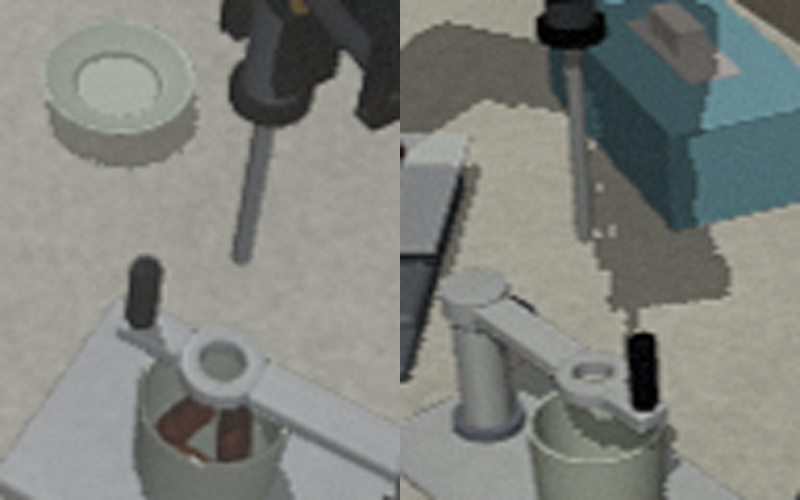

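The stem hangs upright above the ring. Its extended axis meets the hole within about 1 px in the scene view, at crop (223,360) against (222,360). In the side view the gap is about 1 px, (596,371) against (592,371). I refine this with sub-pixel fits.

```bash
cat > m.py <<'E'
from h import *
def stem(img,p0,p1,half=7):
    "fit stem centre line between two approx pixels; returns x=a*y+b"
    g=cv2.GaussianBlur(img,(0,0),.7).astype(float); ys=np.arange(p0[1],p1[1]); C=[];W=[]
    for y in ys:
        xc=p0[0]+(p1[0]-p0[0])*(y-p0[1])/(p1[1]-p0[1]); xs=np.arange(xc-half,xc+half,.1)
        v=cv2.remap(g.mean(2).astype(np.float32),xs[None].astype(np.float32),np.full((1,len(xs)),y,np.float32),cv2.INTER_CUBIC)[0]
        d=np.gradient(v); h=len(d)//2
        C.append((xs[np.argmin(d[:h])]+xs[h+np.argmax(d[h:])])/2); W.append(xs[h+np.argmax(d[h:])]-xs[np.argmin(d[:h])])
    C=np.array(C); k=np.ones(len(C),bool)
    for _ in range(4):
        f=np.polyfit(ys[k],C[k],1); k=abs(C-np.polyval(f,ys))<1
    return f,np.median(W),k.mean()
def hole(img,c,z=16,s=10):
    "ellipse of the dark mouth inside the bright ring"
    x0,y0=int(c[0])-z,int(c[1])-z
    g=cv2.resize(cv2.cvtColor(img,cv2.COLOR_BGR2GRAY)[y0:y0+2*z,x0:x0+2*z],None,fx=s,fy=s,interpolation=cv2.INTER_CUBIC)
    out=[]
    for t in range(60,200,5):
        cs,_=cv2.findContours((g>t).astype(np.uint8),cv2.RETR_CCOMP,cv2.CHAIN_APPROX_NONE)
        for q in cs:
            if len(q)<50: continue
            (ex,ey),(w,h),an=cv2.fitEllipse(q); X,Y=(ex+.5)/s-.5+x0,(ey+.5)/s-.5+y0
            if np.hypot(X-c[0],Y-c[1])<4 and 4<min(w,h)/s and max(w,h)/s<24: out.append((t,round(X,2),round(Y,2),round(w/s,1),round(h/s,1),round(an)))
    return out
E
python3 - <<'E'
from m import *
a=cv2.imread("pics/scene4.png");b=cv2.imread("pics/side4.png")
for n,i,p,q,c in(("scene",a,(342.6,219),(338.3,244),(333.2,271.5)),("side",b,(241.9,93),(244.2,129),(246,164))):
    f,w,k=stem(i,p,q); print(n,f,w,k,"x at bore row",np.polyval(f,c[1]))
    for o in hole(i,c): print(o)
    X=np.array([.5948,.2019,.093]); print("proj of TCP axis",proj(n,X),proj(n,X+[0,0,.1]))
E
```

```text
scene [-1.85384615e-01  3.82863846e+02] 5.600000000001273 1.0 x at bore row 332.53192307692456
(105, 333.05, 270.73, 5.6, 10.6, 94)
(110, 333.05, 271.01, 7.7, 10.3, 96)
(115, 333.28, 271.12, 8.5, 10.6, 112)
(120, 333.0, 271.17, 9.0, 11.5, 103)
(125, 332.98, 271.17, 9.4, 11.7, 103)
(130, 332.97, 271.17, 9.7, 11.9, 103)
(135, 332.95, 271.18, 10.0, 12.1, 103)
(140, 332.93, 271.17, 10.3, 12.4, 103)
(145, 332.9, 271.18, 10.6, 12.6, 103)
(150, 332.86, 271.18, 10.9, 12.9, 102)
(155, 332.75, 271.16, 11.5, 13.4, 102)
(160, 334.68, 272.75, 10.5, 13.2, 53)
proj of TCP axis [333.16183995 270.32984442] [339.60474369 236.35147296]
side [7.14006669e-02 2.34899365e+02] 5.599999999999682 0.8888888888888888 x at bore row 246.60907394482183
(130, 245.61, 163.55, 4.1, 11.8, 89)
(135, 245.79, 163.73, 4.9, 11.2, 89)
(140, 245.85, 163.72, 5.2, 11.6, 89)
(145, 245.95, 163.71, 5.6, 12.0, 90)
(150, 246.02, 163.87, 6.3, 12.5, 89)
proj of TCP axis [247.24529606 164.1583221 ] [244.27973665 120.10548938]
```

Emit:
drive_tool --steps '[0,0,0,-0.0007,0.0012,0.015,0,0,0,0,0,0,0.02,0,0,0,0,0,0,0.015,0,0,0,0,0,0,0.01,0,0,0,0,0,0,0,0,0,0,0,0,0,0,0,0,0,0,0,0,0,0]'

```text
time_s: 10.27
tcp_pos: [0.5944, 0.2023, 0.2479]
ee_rot: [[0.945, -0.328, 0.002], [-0.328, -0.945, 0.001], [0.002, -0.001, -1.0]]
wrist_force: [0.9, -0.8, -0.6]
gripper_width: 0.244
gripper_force: 30.0
```

Run:
```python
from m import *
s=r.sense();print(s["tcp_pos"],np.round(s["ee_rot"],4).tolist())
p=r.camera_params("wrist");np.savez("w5.npz",K=p["camera_matrix"],E=p["extrinsics"])
w=r.capture("wrist");a=r.capture("scene");b=r.capture("side")
for n,i in(("scene5",a),("side5",b),("wrist5",w)):cv2.imwrite(f"pics/{n}.png",i)
X=np.array(list(s["tcp_pos"][:2])+[.093])
K,E=np.array(p["camera_matrix"]),np.array(p["extrinsics"]);
def fe(X):
    c=E[:3,:3]@X+E[:3,3];t=np.arctan2(np.hypot(c[0],c[1]),c[2]);return K[:2,2]+K[0,0]*t*c[:2]/np.hypot(c[0],c[1])
print("wrist proj bore,tip,flange",fe(X),fe(X+[0,0,.012]),fe(X+[0,0,.11]))
def c(i,x,y,w,h):x=int(x);y=int(y);return cv2.resize(i[y:y+h,x:x+w],(w*5,h*5),interpolation=cv2.INTER_CUBIC)
u=fe(X)
cv2.imwrite("pics/comp5.png",np.hstack([c(a,310,205,50,110),c(b,222,75,50,110),c(w,max(0,min(u[0]-30,500)),max(0,min(u[1]-55,310)),60,110)]))
print(max(0,min(u[0]-30,500)),max(0,min(u[1]-55,310)))
```

```text
[0.59441741 0.20233652 0.24788319] [[0.9448, -0.3278, 0.0023], [-0.3278, -0.9448, 0.0007], [0.0019, -0.0014, -1.0]]
wrist proj bore,tip,flange [276.64365749 208.34624051] [276.61618611 211.37490792] [276.27724653 249.09558731]
246.64365748661157 153.34624050531278
```

View pics/comp5.png

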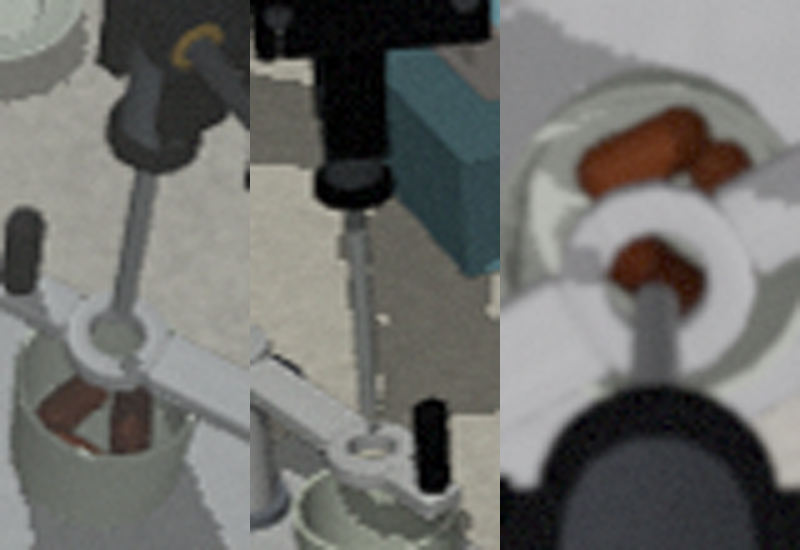

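The wrist crop shows the tip just above the hole and almost centred: hole about (658,283), tip about (656,300). I measure all three views numerically and solve for the offset by least squares.

```bash
cat > solve.py <<'E'
from m import *
import sys
def solve(n,tz,rows,holes,hw):
    a,b,w=[cv2.imread(f"pics/{k}{n}.png") for k in("scene","side","wrist")]
    A=[];y=[]; X0=np.array([.595,.2025,.093])
    for name,i,(p,q),h in(("scene",a,rows[0],holes[0]),("side",b,rows[1],holes[1])):
        f,wd,k=stem(i,p,q,6); e=h[0]-np.polyval(f,h[1])
        J=[(proj(name,X0+d)-proj(name,X0))/.001 for d in np.eye(3)[:2]*.001]
        A.append([j[0]-f[0]*j[1] for j in J]); y.append(e); print(name,"px err",round(e,2),"slope",f[0],"expected",(lambda u:u[0]/u[1])(proj(name,X0+[0,0,.05])-proj(name,X0+[0,0,.01])),wd,k)
    A=np.array(A);y=np.array(y);print("two-camera shift mm",np.linalg.solve(A,y)*1e3)
    return A,y
E
python3 - <<'E'
from solve import *
a,b,w=[cv2.imread(f"pics/{k}5.png") for k in("scene","side","wrist")]
print(solve(5,.1066,(((339.2,242),(334.7,264)),((243.2,122),(246,155))),((332.95,271.17),(245.9,163.73)),None)[1])
for o in hole(w,(277.5,209.6),20): print(o)
# wrist stem: edges on several rows
f,wd,k=stem(w,(277.2,216),(277.4,226),8); print("wrist stem",f,wd,k,np.polyval(f,[209,213]))
g=w.mean(2); print(np.round(g[206:220,277]).tolist(), np.round(w[206:220,277,2].astype(float)-w[206:220,277,0]).tolist())
E
```

```text
scene px err 0.17 slope -0.19474872953133582 expected -0.1904259713909039 5.000000000001137 1.0
side px err -0.11 slope 0.07262389392891797 expected 0.06738821309380051 5.499999999999687 0.9393939393939394
two-camera shift mm [-0.12888349  0.2581786 ]
[ 0.16777696 -0.11110039]
(60, 277.21, 207.14, 11.9, 19.2, 113)
(65, 277.21, 207.16, 12.1, 19.6, 113)
(70, 277.19, 207.17, 12.3, 19.9, 113)
(75, 277.21, 207.22, 12.6, 20.2, 114)
(80, 277.22, 207.29, 12.8, 20.5, 114)
wrist stem [-3.0000e-02  2.8317e+02] 9.000000000002046 1.0 [276.9  276.78]
[29.0, 31.0, 35.0, 54.0, 70.0, 82.0, 83.0, 80.0, 82.0, 83.0, 84.0, 81.0, 83.0, 84.0] [43.0, 37.0, 32.0, 17.0, 4.0, -1.0, -3.0, -2.0, -1.0, -2.0, -2.0, -1.0, -3.0, -2.0]
```

All three views agree the stem is within about 1 mm of the centre. I make a 0.4 mm trim, then lower slowly.

Emit:
drive_tool --steps '[0,0,0,0.0004,0.0004,0,0,0,0,0,0,0,0.005,0,0,0,0,0,0,0.005,0,0,0,0,0,0,0.005,0,0,0,0,0,0,0.005,0,0,0,0,0,0,0.005,0,0,0,0,0,0,0.005,0,0,0,0,0,0,0.003,0,0,0,0,0,0,0,0,0,0,0,0,0,0,0]'

```text
time_s: 11.25
tcp_pos: [0.5939, 0.2018, 0.2134]
ee_rot: [[0.945, -0.328, -0.0], [-0.328, -0.945, -0.0], [-0.0, 0.0, -1.0]]
wrist_force: [0.8, 0.8, -1.4]
gripper_width: 0.245
gripper_force: 30.0
```

Run:
```python
from solve import *
s=r.sense();print(s["tcp_pos"],np.round(s["ee_rot"],4).tolist(),s["wrist_force"])
w=r.capture("wrist");a=r.capture("scene");b=r.capture("side")
for n,i in(("scene6",a),("side6",b),("wrist6",w)):cv2.imwrite(f"pics/{n}.png",i)
solve(6,0,(((337,250),(334.2,262)),((243.6,136),(245.6,157))),((332.95,271.17),(245.9,163.73)),None)
def c(i,x,y,w,h):return cv2.resize(i[y:y+h,x:x+w],(w*5,h*5),interpolation=cv2.INTER_CUBIC)
cv2.imwrite("pics/comp6.png",np.hstack([c(a,310,215,50,100),c(b,222,85,50,100),c(w,247,160,60,100)]))
```

```text
[0.59390287 0.20183302 0.21337185] [[0.9448, -0.3275, -0.0002], [-0.3275, -0.9448, -0.0003], [-0.0001, 0.0003, -1.0]] [ 0.79839363  0.76999255 -1.35325292]
scene px err 1.28 slope -0.26305361305361 expected -0.1904259713909039 5.000000000001137 1.0
side px err -1.28 slope 0.1427056277056219 expected 0.06738821309380051 4.999999999999716 1.0
two-camera shift mm [-2.26758261  1.30134964]
```

View pics/comp6.png

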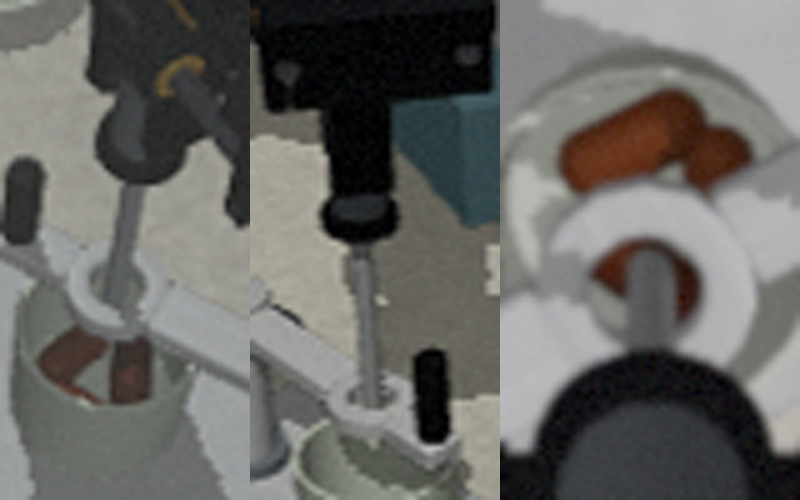

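The tip is inside the hole with visible clearance in all views. The wrist crop has the hole at about (647,289) and the stem at x of about 652. The line fits were spoiled by the ring edge, so I redo them with the slope fixed on rows above the ring.

```bash
cat > fx.py <<'E'
from m import *
def fx(n,segs,prt=True):
    X0=np.array([.595,.2025,.093]);A=[];y=[]
    for name,seg,h in zip(("scene","side"),segs,((332.95,271.17),(245.9,163.73))):
        i=cv2.imread(f"pics/{name}{n}.png"); sl={"scene":-.1904,"side":.0674}[name]
        xs=[]; g=cv2.GaussianBlur(i,(0,0),.7).mean(2).astype(np.float32)
        for yy in range(*seg):
            x=h[0]+sl*(yy-h[1])+np.arange(-5.5,5.5,.1); v=cv2.remap(g,x[None].astype(np.float32),np.full((1,len(x)),yy,np.float32),cv2.INTER_CUBIC)[0]
            d=np.gradient(v); m=len(d)//2; l,rr=x[np.argmin(d[:m])],x[m+np.argmax(d[m:])]
            xs.append((round(rr-l,1),round((l+rr)/2-(h[0]+sl*(yy-h[1])),2)))
        e=[q for wd,q in xs if 4<wd<6.5]; print(n,name,np.median(e),len(e),[q for q in xs] if prt else "")
        J=[(proj(name,X0+d)-proj(name,X0))/.001 for d in np.eye(3)[:2]*.001]
        A.append([j[0]-sl*j[1] for j in J]); y.append(-np.median(e))
    print("shift mm",np.linalg.solve(A,y)*1e3, "inv",np.round(np.linalg.inv(A)*1e3,2).tolist())
E
python3 - <<'E'
from fx import *
fx(4,((219,240),(93,120)),False)
fx(5,((243,261),(122,150)),False)
fx(6,((253,263),(139,157)))
w=cv2.imread("pics/wrist6.png")
for o in hole(w,(276.4,217.8),20): print(o)
f,wd,k=stem(w,(277.4,216),(277.4,228),6); print(f,wd,np.polyval(f,218))
E
```

```text
4 scene -0.6 21 
4 side 0.25 24 
shift mm [-0.0077031   1.17995982] inv [[1.26, 3.05], [2.68, 1.72]]
5 scene -0.05 18 
5 side 0.2 20 
shift mm [-0.5478968  -0.21011446] inv [[1.26, 3.05], [2.68, 1.72]]
6 scene -0.375 10 [(np.float64(5.9), np.float64(-0.35)), (np.float64(5.0), np.float64(-0.7)), (np.float64(4.8), np.float64(-0.4)), (np.float64(5.0), np.float64(-0.2)), (np.float64(4.9), np.float64(-0.15)), (np.float64(5.0), np.float64(-0.0)), (np.float64(5.0), np.float64(-0.6)), (np.float64(5.0), np.float64(-0.5)), (np.float64(5.0), np.float64(-0.4)), (np.float64(5.0), np.float64(-0.3))]
6 side 0.32499999999999996 14 [(np.float64(6.8), np.float64(-0.8)), (np.float64(7.5), np.float64(-0.35)), (np.float64(7.5), np.float64(-0.45)), (np.float64(6.5), np.float64(-0.05)), (np.float64(6.0), np.float64(-0.3)), (np.float64(4.8), np.float64(-0.2)), (np.float64(5.0), np.float64(-0.0)), (np.float64(5.1), np.float64(-0.05)), (np.float64(5.6), np.float64(0.1)), (np.float64(4.8), np.float64(0.5)), (np.float64(4.5), np.float64(0.45)), (np.float64(4.5), np.float64(0.35)), (np.float64(4.6), np.float64(0.3)), (np.float64(5.0), np.float64(0.4)), (np.float64(5.0), np.float64(0.4)), (np.float64(5.0), np.float64(0.3)), (np.float64(6.0), np.float64(0.7)), (np.float64(6.0), np.float64(0.6))]
shift mm [-0.52025217  0.44696326] inv [[1.26, 3.05], [2.68, 1.72]]
(60, 276.77, 215.47, 13.2, 19.7, 110)
(65, 276.77, 215.48, 13.4, 20.1, 110)
(70, 276.75, 215.49, 13.6, 20.6, 111)
(75, 276.76, 215.49, 13.8, 21.0, 111)
(80, 276.75, 215.52, 14.1, 21.4, 112)
[6.65476190e-02 2.62604167e+02] 7.30000000000166 277.1115476190489
```

Emit:
drive_tool --steps '[0,0,0,-0.0003,-0.0004,0,0,0,0,0,0,0,0.004,0,0,0,0,0,0,0.005,0,0,0,0,0,0,0.005,0,0,0,0,0,0,0.005,0,0,0,0,0,0,0.005,0,0,0,0,0,0,0.004,0,0,0,0,0,0,0,0,0,0,0,0,0,0,0,0,0,0,0,0,0,0]'

```text
time_s: 12.23
tcp_pos: [0.5939, 0.2024, 0.1858]
ee_rot: [[0.945, -0.328, 0.001], [-0.328, -0.945, 0.0], [0.0, -0.0, -1.0]]
wrist_force: [0.5, 0.9, -0.8]
gripper_width: 0.243
gripper_force: 30.0
```

Run:
```python
from fx import *
s=r.sense();print(s["tcp_pos"],np.round(s["ee_rot"],4).tolist(),s["wrist_force"])
w=r.capture("wrist");a=r.capture("scene");b=r.capture("side")
for n,i in(("scene7",a),("side7",b),("wrist7",w)):cv2.imwrite(f"pics/{n}.png",i)
fx(7,((258,264),(148,158)))
def c(i,x,y,w,h):return cv2.resize(i[y:y+h,x:x+w],(w*5,h*5),interpolation=cv2.INTER_CUBIC)
cv2.imwrite("pics/comp7.png",np.hstack([c(a,310,215,50,100),c(b,222,85,50,100),c(w,247,160,60,100)]))
```

```text
[0.59392991 0.20238676 0.18577054] [[0.9448, -0.3276, 0.0005], [-0.3276, -0.9448, 0.0001], [0.0004, -0.0003, -1.0]] [ 0.47475582  0.85953853 -0.75102409]
7 scene -0.1 3 [(np.float64(5.5), np.float64(-2.75)), (np.float64(10.7), np.float64(0.05)), (np.float64(9.0), np.float64(0.5)), (np.float64(8.0), np.float64(1.1)), (np.float64(4.6), np.float64(-0.1)), (np.float64(5.0), np.float64(0.1))]
7 side -0.3 7 [(np.float64(6.0), np.float64(-1.7)), (np.float64(4.0), np.float64(-0.8)), (np.float64(4.6), np.float64(-0.6)), (np.float64(6.0), np.float64(-0.0)), (np.float64(5.6), np.float64(-0.3)), (np.float64(5.5), np.float64(-0.35)), (np.float64(6.0), np.float64(-0.2)), (np.float64(7.6), np.float64(-0.5)), (np.float64(6.4), np.float64(-0.1)), (np.float64(6.5), np.float64(-0.15))]
shift mm [1.04231847 0.78485636] inv [[1.26, 3.05], [2.68, 1.72]]
```

View pics/comp7.png

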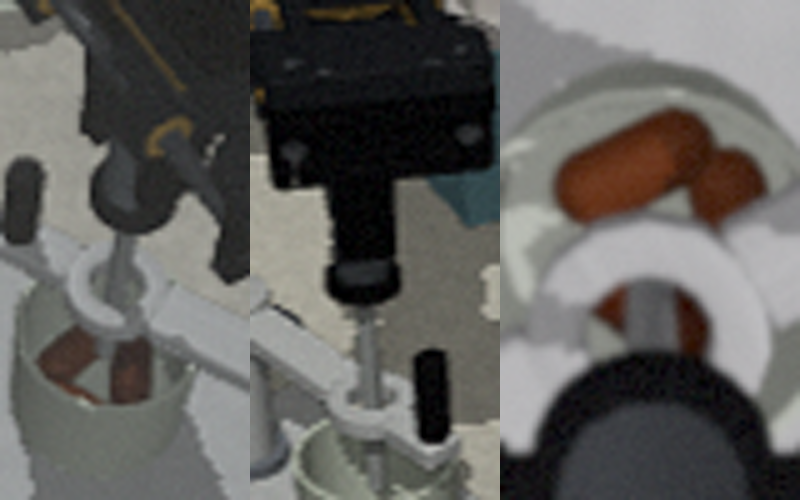

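The stem is centred in the hole in all views (wrist crop: stem x 652, hole x 650). The tip is about 18.5 mm below the rim, and the arm is still with only the weight on the wrist. I hand in.

```bash
python3 -c "
from station import r
print(r.finish_job())"
```

```text
the job is handed in; nothing more can be done
None
```

I handed the job in at about 12.5 s: the guide arm is at its end stop, and the probe is held upright and still through the guide hole, its stem within about 1 mm of centre and its tip about 18.5 mm below the rim. The hand-in returned no verdict.

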